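# Load the condiment caddy with two spice jars and lift it level

### The job

Take the two spice jars out of the cream bin and stand them upright in the little tray caddy, one on each side of its handle, setting each down on the tray floor rather than dropping it and letting go of it. Then take the caddy by its wooden handle bar, lift it straight up about 12 cm clear of the table and finish holding it there, steady and level, with both jars standing in it; do not put it down. Leave the salt shaker and the garlic where they are.

Things in the scene. Friction and masses are not known exactly. Their poses are not given: they have to be found in the camera images.
- caddy: loose condiment caddy, 0.35 kg: bare metal tray 100 (its x) by 200 mm (its y), rim 16 mm high, floor and walls 4 mm thick; over its middle a wooden handle bar along x, 100 mm long, 12 mm thick (y), from 147 to 163 mm height, on two wire posts 8 mm thick at x = -42 and +42 mm, y = 0. Origin: centre of the underside, z up. On the table to the robot's left
- caddy_grip (a point): centre of the caddy's handle bar, 155 mm above the caddy's underside, right over its middle
- bay_a (a point): centre of the tray half at the caddy's +y side, on the tray floor, 64 mm from the handle's plane; a jar stands here
- bay_b (a point): centre of the tray half at the caddy's -y side, on the tray floor, 64 mm from the handle's plane; the other jar stands here
- spice_jar_1: smaller spice jar, closed, clear with a flat round ochre screw cap: 96 mm high, squarish body 42 mm wide, cap 41 mm in diameter from 76 to 96 mm height; 0.11 kg; stands upright in the bin. Origin: centre of its underside, z up
- spice_jar_2: taller spice jar, closed, clear with a flat round black screw cap: 105 mm high, body 44 mm wide, cap 45 mm in diameter from 84 to 105 mm height; 0.11 kg; stands upright in the bin. Origin: centre of its underside, z up
- tub_back: the bin that holds the jars: fixed open plastic tub, cream-white, nearest the robot, 136 mm high, rim 210 mm (its x) by 275 mm (its y), walls leaning in to a floor of 160 by 226 mm, 3 mm thick; inside lies a fixed board of wooden slats on which the jars stand, its top 35 mm above the table; origin: centre of the underside; its walls are turned 3 degrees more about z than its axes
- tub_white: fixed longer open plastic tub beyond it, with tongs in it, 126 mm high, rim 310 mm (its x) by 150 mm (its y); origin: centre of the underside; an obstacle only; its walls are turned about -5 degrees about z from its axes
- mill_1: salt shaker with a narrow waist and a rounded pierced top, 44 mm wide, 90 mm high, on the table between caddy and bins; bystander, leave it. Origin: centre of its underside
- garlic_1: garlic bulb, 61 mm wide, 59 mm high, on the table beside the bin; bystander, leave it. Origin: centre of its underside

How it is judged:
By the outcome, as a careful person would: the job done as asked, in the order asked, and still so for the second after the job is handed in, while the arm keeps its last pose, push and grip.
It also fails if it takes over 58 s, if anything falls off the work surface, if the arm or the gripper's body presses on something with over 40 N, if the wrist force passes 120 N, or if a joint passes its speed limit or range.

### The arm

A 6-joint arm with a two-finger parallel gripper is mounted at the origin on a cart in front of the work surface, level with it; the furniture and walls round the work are solid. World frame = base frame: x ahead of the robot, y to its left, z up, the work surface at z = 0. Lengths are in m, angles in rad, forces in N, time in s.
With the tool pointing down it reaches from about 0.425 to 0.95 m from the base axis. Payload 3.5 kg.
Tool frame: the origin (TCP) lies midway between the tips of the shut fingers; the grasp point (between the pads) lies 19 mm behind it; z points along the fingers, y is the line along which they close (so a half turn about z gives the same grasp; the last joint's range is limited). The gripper opens to 85 mm and grips with 20 to 120 N. Pads are 22 mm wide; open, the fingers measure 114 mm over their backs; the gripper's body (76 mm by 85 mm) begins 54 mm behind the grasp point. The pads swing forward as they close: fully open they stand 13 mm farther back than shut.
Start: joints at [0.983, 0.286, 1.577, -0, 1.279, -0.15], TCP at [0.286, 0.611, 0.231] pointing down, gripper open.
Joint ranges: [-2.77, 2.77], [-0.9, 2.22], [0.21, 2.48], [-1.53, 4.67], [0.24, 2.81], [-2.84, 2.84]. Speed limits (rad/s): [2.79, 2.79, 3.14, 3.14, 3.14, 3.14].

### API

Orientations are given as a unit quaternion [x, y, z, w].
In Python, from plant import ctrl gives the robot as it stands.
- The arm moves only by the tool send_rows, never from a script. Its argument "series" is a list that holds one entry, the list of rows, each a list of 7 numbers: the shift along the tool's x, y, z in cm, then the turn, a rotation vector about the tool's x, y, z in rad, then the opening, from -1 (shut) to 1 (fully open). In form: [[[x, y, z, rx, ry, rz, jaw], ...]]. A call has 1 to 10 rows; each row shifts and turns the commanded pose from where the row before left it, along the tool's axes as they then stand; what a row does not reach is not made up. A row lasts 1/8 s, in which the tool goes at most 62.5 mm and 10.7 degrees, less where a joint would pass 70% of its speed; a pose out of reach is approached as far as the arm can. A call is refused whole if a number of a shift passes 6.25 or a number of a turn 0.188, either way. A call with a gripper value outside its range is refused whole. The fingers move at their own pace and stop on an object; "force" is the grip in N (left out, the last holds). Time passes only in rows, so rows that do not move let the fingers close. It gives the time, the measured TCP pose, the force, the opening and the grip force at its end, in the units of the state.
- ctrl.get_state(): the state, without advancing time (a new reading comes with each control period).
- ctrl.read_camera(name): name is "side" or "top"; returns a dict with "img" (420x560x3 uint8, red, green, blue), "fx", "fy", "cx", "cy" (pixels), "R" (3x3) and "t" (3): a world point X has camera coordinates R X + t. Camera axes: x right, y down, z forward; pixel columns grow to the right and rows downward; lengths in m; the calibration is good to about 2 mm. A picture is of the moment at which its call begins. There is no depth.
- ctrl.sign_off(): hands the job in; it is judged then, once.
The state is a dict: "time": time; "qpos": joint angles; "dq": joint speeds; "joint_efforts": joint torques, N m; "eef_pos": TCP position; "tcp_rot": TCP orientation; "contact_force": force on the tool from outside, world axes, zero at the start; "wrist_torque": the same for the moment, N m; "opening": opening from 0.0 (shut) to 1.0 (fully open); "finger_force": force on a finger pad.
Only numpy, scipy, OpenCV 4.12 (cv2) and the standard library are available. Lean on these libraries where they do the work, as an engineer would, in place of code of your own. Each camera call takes 0.05 s, during which the arm holds its last target. There are 200 camera calls.

## Working session

There is one attempt and no reset: what is moved stays moved. The work goes in short steps, Python scripts to look and compute and a tool call to move; the robot and the scene stay as the last step left them, time stands still between calls to the robot, and variables do not carry over. Pictures are saved under pics/ and viewed, at most 10 in all, crops included, and the job is handed in when it is done.

Besides the shell and the picture viewer there is one more tool, called in YAML: its name, and indented under it one key for each argument. send_rows: Moves the arm, as the interface text tells. Its arguments: {"type":"object","properties":{"series":{"type":"array"},"force":{"type":"number"}},"required":["series"]}

```bash
mkdir -p pics && python3 - <<'E'
from plant import ctrl
import cv2
for n in("side","top"):
    c=ctrl.read_camera(n);cv2.imwrite(f"pics/{n}0.png",cv2.resize(c["img"][:,:,::-1],(800,600),interpolation=cv2.INTER_CUBIC))
    print(n,c["fx"],c["fy"],c["cx"],c["cy"],c["R"],c["t"])
print(ctrl.get_state())
E
```

```text
side 469.93426221061674 469.93426221061674 277.8617664065624 210.09888158228233 [[-0.26331688  0.96460976  0.01386466]
 [ 0.7275131   0.20799219 -0.65380726]
 [-0.63355261 -0.16207177 -0.75653409]] [-0.05669982 -0.32108968  1.27808521]
top 545.3352564567278 545.3352564567278 283.4240369568255 213.4788806914212 [[-0.01897365 -0.99980887 -0.00471413]
 [-0.98737731  0.01947886 -0.15718339]
 [ 0.15724517  0.00167229 -0.98755818]] [0.19965098 0.51335572 1.03218722]
{'time': 0.1, 'qpos': array([ 9.83017822e-01,  2.87125318e-01,  1.57800693e+00, -5.91470182e-06,
        1.27860710e+00, -1.50003633e-01]), 'dq': array([ 0.00025769, -0.00394979, -0.00344444,  0.00029239,  0.00084228,
       -0.00125163]), 'joint_efforts': array([ 9.16107201e-04, -4.07297623e+01, -2.93700331e+01, -1.13219260e-04,
        3.42035979e-03, -2.88356475e-06]), 'eef_pos': array([0.285798  , 0.61086391, 0.23006615]), 'tcp_rot': array([ 2.17142780e-01,  9.76139263e-01, -1.00215885e-03, -3.84387259e-04]), 'contact_force': array([-1.12284776, -0.32877772, -0.29224604]), 'wrist_torque': array([-0.03225174, -0.02473226, -0.04374771]), 'finger_force': 0.0, 'opening': 0.9982082504364549}
```

View pics/side0.png

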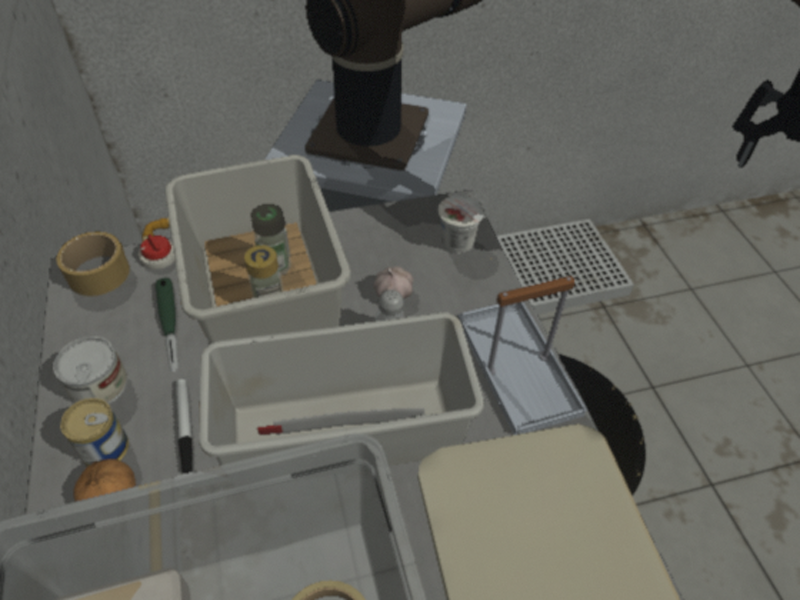

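View pics/top0.png

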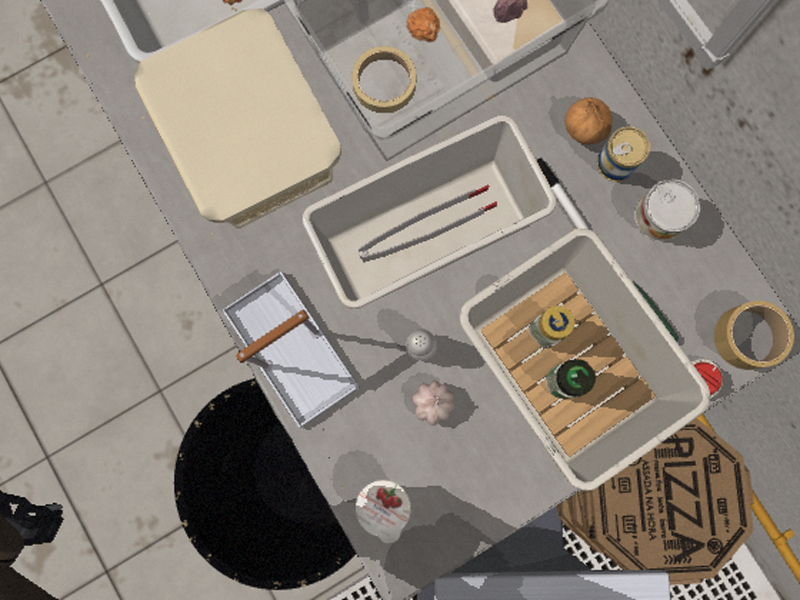

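```bash
python3 - <<'E'
from plant import ctrl
import cv2,numpy as np
t=ctrl.read_camera("top")["img"][:,:,::-1];s=ctrl.read_camera("side")["img"][:,:,::-1]
r=lambda a,k:cv2.resize(a,None,fx=k,fy=k,interpolation=cv2.INTER_CUBIC)
# panels 400x300 source 100x75 x4
def p(im,x,y,w=100,h=75):
    k=400/w
    return cv2.resize(im[y:y+h,x:x+w],(400,300),interpolation=cv2.INTER_CUBIC)
g=np.vstack([np.hstack([p(t,150,185,160,120),p(t,360,205)]),np.hstack([p(s,300,185,160,120),p(s,150,135)])])
cv2.imwrite("pics/crops.png",g)
E
```

```text
(no output)
```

View pics/crops.png

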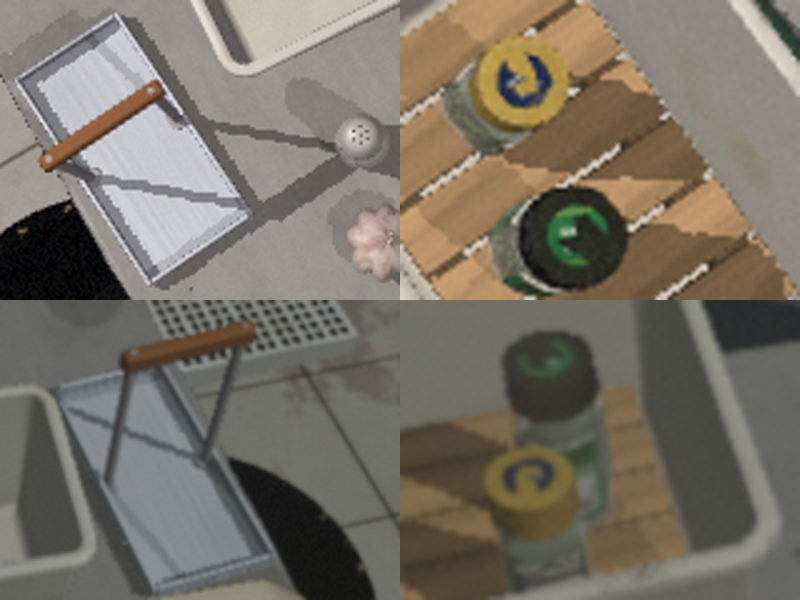

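```bash
cat >h.py <<'E'
import numpy as np
from plant import ctrl
from scipy.spatial.transform import Rotation as Ro
C={}
def cam(n):
    if n not in C: C[n]=ctrl.read_camera(n)
    return C[n]
def ray(n,u,v,z):
    c=cam(n);d=c["R"].T@[(u-c["cx"])/c["fx"],(v-c["cy"])/c["fy"],1];o=-c["R"].T@c["t"]
    return o+d*(z-o[2])/d[2]
def proj(n,X):
    c=cam(n);p=c["R"]@X+c["t"];return np.array([c["fx"]*p[0]/p[2]+c["cx"],c["fy"]*p[1]/p[2]+c["cy"]])
E
python3 - <<'E'
from h import *
np.set_printoptions(precision=4,suppress=True)
for l in[("top",156.8,216.2,.016),("top",196,191,.016),("top",250,270.2,.016),("top",210,299,.016),("top",166,249,.163),("top",214.8,220.2,.163),("side",350.8,207,.163),("side",400,196,.163),
("top",391,225,.131),("side",182.5,179.5,.131),("top",404.3,264,.14),("side",188,149,.14)]:print(l[0],ray(*l))
r=[ray("top",*p,.136) for p in[(325,224),(411,162),(495,279),(409,340)]];print(r)
r=[ray("top",*p,.126) for p in[(214,149),(357,83),(388,141),(248,213)]];print(r)
E
```

```text
top [0.5206 0.445  0.016 ]
top [0.5708 0.3662 0.016 ]
top [0.4086 0.2581 0.016 ]
top [0.3537 0.3373 0.016 ]
top [0.4397 0.3932 0.163 ]
top [0.4882 0.309  0.163 ]
side [0.4898 0.3177 0.163 ]
side [0.4413 0.3954 0.163 ]
top [ 0.4781 -0.003   0.131 ]
side [0.4797 0.0039 0.131 ]
top [ 0.4073 -0.0211  0.14  ]
side [ 0.4073 -0.0137  0.14  ]
[array([0.4815, 0.1157, 0.136 ]), array([ 0.5921, -0.044 ,  0.136 ]), array([ 0.3783, -0.1795,  0.136 ]), array([ 0.2766, -0.023 ,  0.136 ])]
[array([0.6266, 0.3154, 0.126 ]), array([0.7493, 0.0465, 0.126 ]), array([ 0.6354, -0.0062,  0.126 ]), array([0.5057, 0.2537, 0.126 ])]
```

send_rows:
  series:
    - [[0, 0, -2, 0, 0, -0.166, 1], [0, 0, -2, 0, 0, -0.166, 1], [0, 0, -2, 0, 0, -0.166, 1], [0, 0, -2, 0, 0, -0.166, 1], [0, 0, -2, 0, 0, -0.166, 1], [0, 0, 0, 0, 0, -0.166, 1], [0, 0, 0, 0, 0, 0, 1]]

```text
time: 1.18
eef_pos: [0.2861, 0.6113, 0.3315]
tcp_rot: [-0.275, 0.962, 0.0, 0.0]
contact_force: [0.3, -0.5, -0.3]
opening: 0.999
finger_force: 0.0
```

```bash
cat >>h.py <<'E'
def yaw(r): 
    y=r.as_matrix()[:,1];return np.degrees(np.arctan2(y[1],y[0]))
def go(target,yd=None,tilt=0):
    """tool-frame delta (cm, and rotvec) to world target; yd = wanted world angle of tool y"""
    s=ctrl.get_state();r=Ro.from_quat(s["tcp_rot"]);
    d=r.inv().apply(np.array(target)-s["eef_pos"])*100
    if yd is None: yd=yaw(r)
    a=np.radians(yd);y=np.array([np.cos(a),np.sin(a),0]);z=np.array([0,0,-1.]);R=Ro.from_matrix(np.c_[np.cross(y,z),y,z])*Ro.from_rotvec([0,tilt,0])
    print("t",s["time"],"pos",s["eef_pos"].round(4),"q",s["qpos"].round(3),"yaw",round(yaw(r),1),"z",r.as_matrix()[:,2].round(4),"open",round(s["opening"],3),"F",s["contact_force"].round(1),s["finger_force"])
    print("delta cm",d.round(2),"rot",(r.inv()*R).as_rotvec().round(4))
E
python3 - <<'E'
from h import *
for l in[("side",322.8,222.2,.016),("side",362,301.8,.016),("side",408.8,285.8,.016)]:print(l[0],ray(*l).round(4))
go([.479,0,.30],122)
E
```

```text
side [0.4135 0.2667 0.016 ]
side [0.5751 0.3717 0.016 ]
side [0.5186 0.4498 0.016 ]
t 1.225 pos [0.2861 0.6112 0.3309] q [ 0.983  0.232  1.463 -0.     1.448 -1.143] yaw 121.8 z [-3.e-04 -5.e-04 -1.e+00] open 1.0 F [ 1.2 -0.1 -0.8] 0.0
delta cm [ 15.83 -62.1    3.12] rot [-0.0003 -0.0005 -0.0032]
```

send_rows:
  series:
    - [[1.5, -5.9, 0.3, 0, 0, 0, 1], [1.5, -5.9, 0.3, 0, 0, 0, 1], [1.5, -5.9, 0.3, 0, 0, 0, 1], [1.5, -5.9, 0.3, 0, 0, 0, 1], [1.5, -5.9, 0.3, 0, 0, 0, 1], [1.5, -5.9, 0.3, 0, 0, 0, 1], [1.5, -5.9, 0.3, 0, 0, 0, 1], [1.5, -5.9, 0.3, 0, 0, 0, 1], [1.5, -5.9, 0.3, 0, 0, 0, 1], [1.5, -5.9, 0.3, 0, 0, 0, 1]]

```text
time: 2.48
eef_pos: [0.4714, 0.0295, 0.301]
tcp_rot: [-0.274, 0.962, 0.0, 0.0]
contact_force: [1.2, 0.8, -0.0]
opening: 1.0
finger_force: 0.0
```

```bash
python3 - <<'E'
from h import *
import cv2
go([.479,0,.18],122)
s=ctrl.get_state()
g=[]
for n in("side","top"):
    p=proj(n,s["eef_pos"]);x,y=int(p[0])-50,max(0,int(p[1])-60)
    c=cam(n)["img"][y:y+100,x:x+100,::-1];print(n,p,x,y,c.shape)
    r=Ro.from_quat(s["tcp_rot"]).as_matrix()
    for k in(-.0425,.0425):print(proj(n,s["eef_pos"]+r[:,1]*k-r[:,2]*.013))
    g.append(cv2.resize(c,(400,400),interpolation=cv2.INTER_CUBIC))
cv2.imwrite("pics/g1.png",np.hstack(g))
E
```

```text
t 2.475 pos [0.4714 0.0295 0.301 ] q [-0.153 -0.224  1.973  0.     1.392 -2.279] yaw 121.8 z [ 2.e-04  2.e-04 -1.e+00] open 1.0 F [ 1.2  0.8 -0. ] 0.0
delta cm [ 0.92 -2.91 12.1 ] rot [ 0.      0.0003 -0.0032]
side [184.63898497 103.89857348] 134 43 (100, 100, 3)
[156.15968468 101.43618987]
[210.24680197  92.78382453]
top [391.09810844 214.24798531] 341 154 (100, 100, 3)
[416.65174786 197.29924565]
[368.72752269 228.56240519]
```

View pics/g1.png

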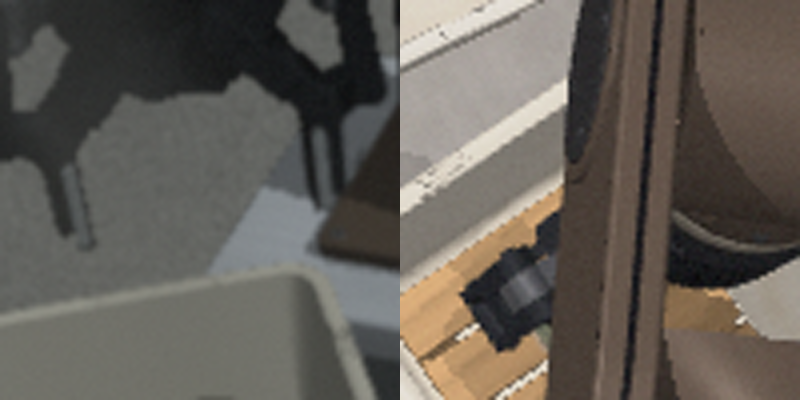

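send_rows:
  series:
    - [[0.9, -2.8, 1.5, 0, 0, 0, 1], [0, 0, 4.5, 0, 0, 0, 1], [0, 0, 4.5, 0, 0, 0, 1], [0, 0, 4, 0, 0, 0, 1], [0, 0, 3, 0, 0, 0, 1], [0, 0, 1.5, 0, 0, 0, 1], [0, 0, 0.9, 0, 0, 0, 1], [0, 0, 0, 0, 0, 0, 1]]

```text
time: 3.58
eef_pos: [0.4788, 0.0031, 0.1026]
tcp_rot: [-0.275, 0.961, -0.0, 0.0]
contact_force: [-0.3, -0.5, 0.1]
opening: 1.004
finger_force: 0.0
```

```bash
python3 - <<'E'
from h import *
import cv2
go([.479,.001,.102],122)
a=cv2.resize(cam("side")["img"][130:230,130:230,::-1],(500,500),interpolation=cv2.INTER_CUBIC)
cv2.imwrite("pics/g2.png",a)
E
```

```text
t 3.575 pos [0.4788 0.0031 0.1026] q [-2.060e-01  2.000e-03  2.150e+00  0.000e+00  9.900e-01 -2.335e+00] yaw 122.0 z [ 3.e-04  0.e+00 -1.e+00] open 1.004 F [-0.3 -0.5  0.1] 0.0
delta cm [ 0.1  -0.18  0.06] rot [-0.0001  0.0002 -0.0006]
```

View pics/g2.png

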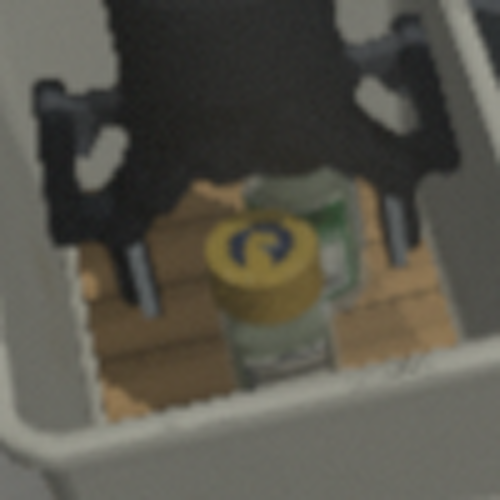

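send_rows:
  series:
    - [[0.2, -0.3, 0, 0, 0, 0, 1], [0, 0, 0, 0, 0, 0, -1], [0, 0, 0, 0, 0, 0, -1], [0, 0, 0, 0, 0, 0, -1], [0, 0, 0, 0, 0, 0, -1], [0, 0, 0, 0, 0, 0, -1], [0, 0, 0, 0, 0, 0, -1]]
  force: 40

```text
time: 4.5
eef_pos: [0.4788, -0.0007, 0.1028]
tcp_rot: [-0.276, 0.961, -0.0, 0.0]
contact_force: [-1.2, 1.1, 4.3]
opening: 0.473
finger_force: 40.5
```

send_rows:
  series:
    - [[0, 0, -1, 0, 0, 0, -1], [0, 0, -2.5, 0, 0, 0, -1], [0, 0, -3.5, 0, 0, 0, -1], [0, 0, -4, 0, 0, 0, -1], [0, 0, -4, 0, 0, 0, -1], [0, 0, -1.5, 0, 0, 0, -1], [0, 0, 0, 0, 0, 0, -1]]

```text
time: 5.38
eef_pos: [0.4786, -0.0007, 0.2675]
tcp_rot: [-0.275, 0.961, -0.0, 0.0]
contact_force: [0.3, -0.0, -1.9]
opening: 0.469
finger_force: 40.5
```

```bash
python3 - <<'E'
from h import *
go([.4645+.0543,.3545+.0339,.26],122)
E
```

```text
t 5.375 pos [ 0.4786 -0.0007  0.2675] q [-0.214 -0.188  2.004 -0.     1.325 -2.343] yaw 122.0 z [ 1.e-03 -3.e-04 -1.e+00] open 0.469 F [ 0.3 -0.  -1.9] 40.545072831777404
delta cm [-24.02  30.88   0.74] rot [-0.0008  0.0007 -0.0003]
```

send_rows:
  series:
    - [[-1, 1.3, 0, 0, 0, 0, -1], [-2.4, 3.1, 0, 0, 0, 0, -1], [-3.2, 4.1, 0, 0, 0, 0, -1], [-3.4, 4.4, 0, 0, 0, 0, -1], [-3.4, 4.4, 0, 0, 0, 0, -1], [-3.4, 4.4, 0, 0, 0, 0, -1], [-3.2, 4.1, 0, 0, 0, 0, -1], [-2.4, 3.1, 0, 0, 0, 0, -1], [-1.6, 2, 0, 0, 0, 0, -1], [0, 0, 0, 0, 0, 0, -1]]

```text
time: 6.62
eef_pos: [0.5166, 0.3905, 0.2641]
tcp_rot: [-0.277, 0.961, -0.0, -0.002]
contact_force: [0.4, 0.0, -1.7]
opening: 0.47
finger_force: 40.6
```

```bash
python3 - <<'E'
from h import *
import cv2
go([.5188,.3884,.0725],122)
print(proj("top",np.array([.5188,.3884,.2])))
g=[cv2.resize(cam("side")["img"][110:310,270:470,::-1],(400,400)),cv2.resize(cam("top")["img"][130:330,110:310,::-1],(400,400))]
cv2.imwrite("pics/g3.png",np.hstack(g))
E
```

```text
t 6.625 pos [0.5166 0.3905 0.2641] q [ 0.491  0.207  1.612  0.     1.328 -1.642] yaw 122.2 z [-0.0045 -0.002  -1.    ] open 0.47 F [ 0.4  0.  -1.7] 40.61145474119003
delta cm [-0.17 -0.3  19.15] rot [ 0.0007 -0.0049  0.0028]
[164.79307474 199.9382085 ]
```

View pics/g3.png

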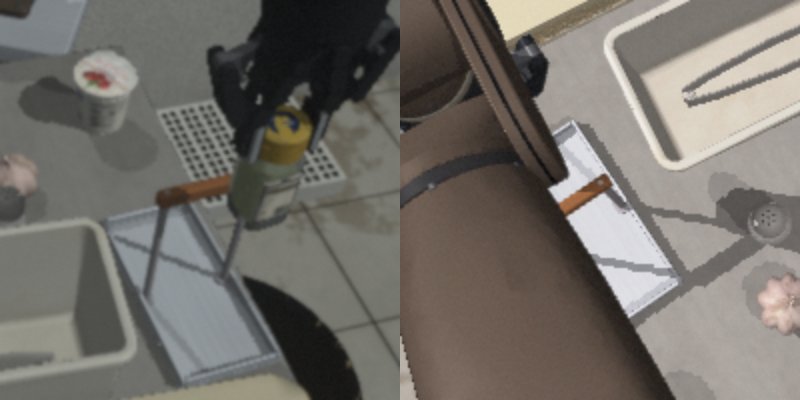

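send_rows:
  series:
    - [[-0.2, -0.3, 2, 0, -0.0035, 0, -1], [0, 0, 4, 0, 0, 0, -1], [0, 0, 4, 0, 0, 0, -1], [0, 0, 4, 0, 0, 0, -1], [0, 0, 2.5, 0, 0, 0, -1], [0, 0, 1.2, 0, 0, 0, -1], [0, 0, 0.5, 0, 0, 0, -1], [0, 0, 0, 0, 0, 0, -1]]

```text
time: 7.72
eef_pos: [0.5227, 0.3873, 0.086]
tcp_rot: [-0.275, 0.961, 0.001, 0.002]
contact_force: [0.3, 0.3, -0.6]
opening: 0.473
finger_force: 40.6
```

```bash
python3 - <<'E'
from h import *
import cv2
go([.5188,.3884,.0725],122)
cv2.imwrite("pics/g4.png",cv2.resize(cam("side")["img"][150:310,300:460,::-1],(600,600),interpolation=cv2.INTER_CUBIC))
E
```

```text
t 7.725 pos [0.5227 0.3873 0.086 ] q [ 0.482  0.379  1.741  0.     1.017 -1.647] yaw 122.0 z [ 0.004   0.0024 -1.    ] open 0.473 F [ 0.3  0.3 -0.6] 40.62160347054637
delta cm [0.28 0.3  1.35] rot [-0.0001  0.0047 -0.0007]
```

View pics/g4.png

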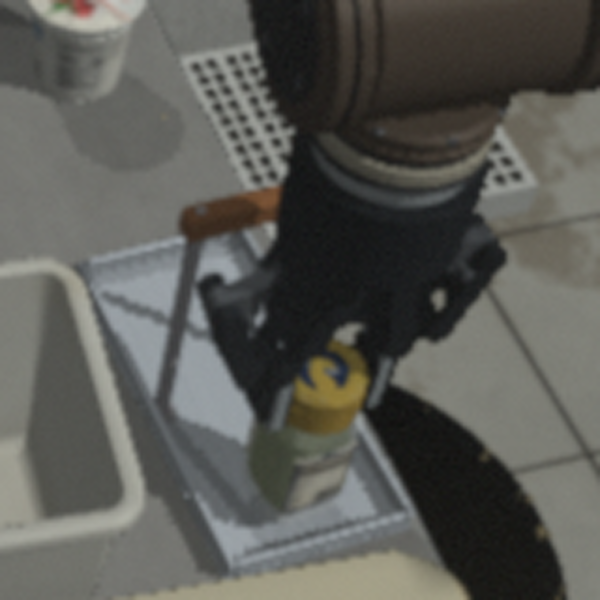

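send_rows:
  series:
    - [[0.2, 0.3, 0.4, 0, 0.004, 0, -1], [0, 0, 0.4, 0, 0, 0, -1], [0, 0, 0.2, 0, 0, 0, -1], [0, 0, 0.15, 0, 0, 0, -1], [0, 0, 0, 0, 0, 0, -1], [0, 0, 0, 0, 0, 0, -1]]

```text
time: 8.52
eef_pos: [0.519, 0.3889, 0.0739]
tcp_rot: [-0.275, 0.961, -0.0, -0.0]
contact_force: [-0.1, -0.3, -1.3]
opening: 0.473
finger_force: 40.6
```

send_rows:
  series:
    - [[0, 0, 0.1, 0, 0, 0, -1], [0, 0, 0.1, 0, 0, 0, -1], [0, 0, 0, 0, 0, 0, -1], [0, 0, 0, 0, 0, 0, -1]]

```text
time: 9.02
eef_pos: [0.5192, 0.389, 0.0726]
tcp_rot: [-0.275, 0.961, -0.0, 0.0]
contact_force: [-0.9, -0.5, 3.7]
opening: 0.467
finger_force: 41.0
```

send_rows:
  series:
    - [[0, 0, 0, 0, 0, 0, 0.1], [0, 0, 0, 0, 0, 0, 0.3], [0, 0, 0, 0, 0, 0, 0.6], [0, 0, 0, 0, 0, 0, 0.6], [0, 0, -2, 0, 0, 0, 0.6], [0, 0, -4, 0, 0, 0, 0.6], [0, 0, -5, 0, 0, 0, 0.6], [0, 0, -5, 0, 0, 0, 1], [0, 0, -4, 0, 0, 0, 1], [0, 0, 0, 0, 0, 0, 1]]

```text
time: 10.28
eef_pos: [0.5209, 0.3901, 0.2793]
tcp_rot: [-0.276, 0.961, 0.001, 0.006]
contact_force: [-0.4, 0.6, -0.4]
opening: 0.997
finger_force: 0.0
```

```bash
python3 - <<'E'
from h import *
import cv2
go([.407,-.017,.28],104)
cv2.imwrite("pics/g5.png",cv2.resize(cam("side")["img"][150:310,300:460,::-1],(600,600),interpolation=cv2.INTER_CUBIC))
E
```

```text
t 10.275 pos [0.5209 0.3901 0.2793] q [ 0.487  0.196  1.597 -0.     1.337 -1.642] yaw 122.0 z [ 0.01    0.0053 -0.9999] open 0.997 F [-0.4  0.6 -0.4] 0.0
delta cm [ 31.23 -28.49  -0.4 ] rot [0.0009 0.0113 0.314 ]
```

View pics/g5.png

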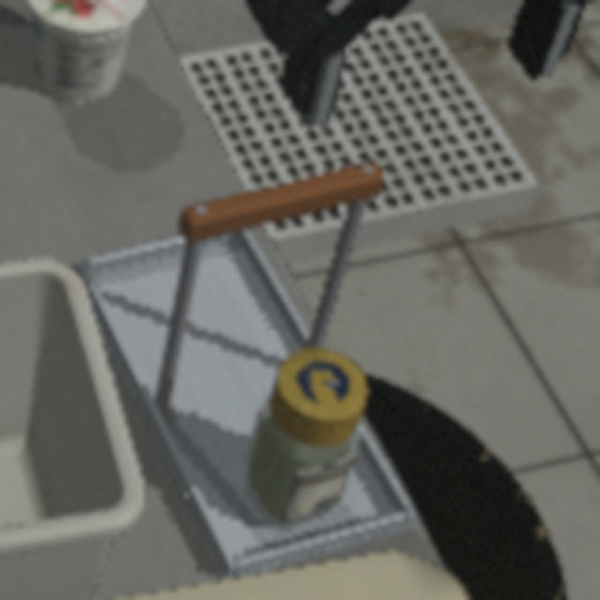

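send_rows:
  series:
    - [[1.9, -1.9, 0, 0, 0.011, 0, 1], [3.5, -3.5, 0, 0, 0, 0, 1], [4.1, -4.2, 0, 0, 0, 0, 1], [4.1, -4.2, 0, 0, 0, 0, 1], [4.1, -4.2, 0, 0, 0, 0, 1], [4.1, -4.2, 0, 0, 0, 0, 1], [4.1, -4.2, 0, 0, 0, 0, 1], [3.4, -3.3, 0, 0, 0, 0.16, 1], [0, 0, 0, 0, 0, 0.154, 1], [0, 0, 0, 0, 0, 0, 1]]

```text
time: 11.58
eef_pos: [0.4269, -0.0186, 0.2736]
tcp_rot: [-0.122, 0.993, -0.002, -0.006]
contact_force: [0.2, -0.1, -0.0]
opening: 1.002
finger_force: 0.0
```

```bash
python3 - <<'E'
from h import *
go([.407,-.018,.2],104)
E
```

```text
t 11.575 pos [ 0.4269 -0.0186  0.2736] q [-0.277 -0.316  2.095 -0.009  1.373 -2.09 ] yaw 104.0 z [-0.0123 -0.0053 -0.9999] open 1.002 F [ 0.2 -0.1 -0. ] 0.0
delta cm [1.82 0.55 7.38] rot [-0.0022 -0.0132  0.0001]
```

send_rows:
  series:
    - [[1.8, 0.5, 1, 0, -0.013, 0, 1], [0, 0, 3, 0, 0, 0, 1], [0, 0, 2.4, 0, 0, 0, 1], [0, 0, 0, 0, 0, 0, 1]]

```text
time: 12.08
eef_pos: [0.4074, -0.0168, 0.2084]
tcp_rot: [-0.124, 0.992, -0.0, -0.002]
contact_force: [0.3, 0.2, -0.0]
opening: 0.999
finger_force: 0.0
```

```bash
python3 - <<'E'
from h import *
go([.407,-.018,.111],104)
E
```

```text
t 12.075 pos [ 0.4074 -0.0168  0.2084] q [-2.900e-01 -3.210e-01  2.218e+00 -2.000e-03  1.247e+00 -2.108e+00] yaw 104.2 z [-0.0032 -0.0011 -1.    ] open 0.999 F [ 0.3  0.2 -0. ] 0.0
delta cm [ 0.03 -0.1   9.74] rot [-0.0003 -0.0033  0.0033]
```

send_rows:
  series:
    - [[0, -0.1, 2, 0, -0.003, 0, 1], [0, 0, 3, 0, 0, 0, 1], [0, 0, 2.5, 0, 0, 0, 1], [0, 0, 1.5, 0, 0, 0, 1], [0, 0, 0.7, 0, 0, 0, 1], [0, 0, 0, 0, 0, 0, 1]]

```text
time: 12.82
eef_pos: [0.4102, -0.0191, 0.1145]
tcp_rot: [-0.122, 0.993, -0.002, 0.003]
contact_force: [0.1, -0.5, -0.1]
opening: 1.002
finger_force: 0.0
```

```bash
python3 - <<'E'
from h import *
import cv2
go([.407,-.018,.111],104)
cv2.imwrite("pics/g6.png",cv2.resize(cam("side")["img"][100:220,120:240,::-1],(600,600),interpolation=cv2.INTER_CUBIC))
E
```

```text
t 12.825 pos [ 0.4102 -0.0191  0.1145] q [-2.940e-01 -1.920e-01  2.301e+00 -1.000e-03  1.026e+00 -2.110e+00] yaw 104.0 z [ 0.006  -0.0023 -1.    ] open 1.002 F [ 0.1 -0.5 -0.1] 0.0
delta cm [0.29 0.19 0.35] rot [-0.0037  0.0053  0.0005]
```

View pics/g6.png

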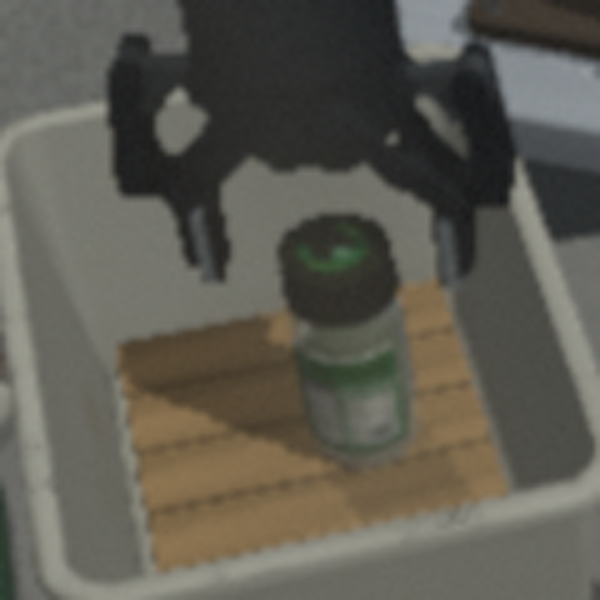

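send_rows:
  series:
    - [[0.1, 0.45, 0.3, 0, 0.005, 0, 1], [0, 0, 0, 0, 0, 0, 1], [0, 0, 0, 0, 0, 0, -1], [0, 0, 0, 0, 0, 0, -1], [0, 0, 0, 0, 0, 0, -1], [0, 0, 0, 0, 0, 0, -1], [0, 0, 0, 0, 0, 0, -1], [0, 0, 0, 0, 0, 0, -1]]

```text
time: 13.88
eef_pos: [0.4082, -0.0152, 0.1115]
tcp_rot: [-0.122, 0.993, -0.002, 0.001]
contact_force: [-0.1, -0.6, 3.3]
opening: 0.511
finger_force: 40.7
```

```bash
python3 - <<'E'
from h import *
go([.408,-.015,.111],104)
E
```

```text
t 13.875 pos [ 0.4082 -0.0152  0.1115] q [-0.285 -0.189  2.306 -0.004  1.023 -2.098] yaw 104.0 z [ 0.0016 -0.0038 -1.    ] open 0.511 F [-0.1 -0.6  3.3] 40.67305862903595
delta cm [0.01 0.02 0.05] rot [-0.0041  0.0007 -0.0001]
```

send_rows:
  series:
    - [[0, 0, -1, 0, 0, 0, -1], [0, 0, -2.5, 0, 0, 0, -1], [0, 0, -3.5, 0, 0, 0, -1], [0, 0, -4, 0, 0, 0, -1], [0, 0, -4, 0, 0, 0, -1], [0, 0, -1.5, 0, 0, 0, -1], [0, 0, 0, 0, 0, 0, -1]]

```text
time: 14.75
eef_pos: [0.4078, -0.0144, 0.2764]
tcp_rot: [-0.122, 0.993, -0.002, 0.001]
contact_force: [-0.4, 0.8, -1.6]
opening: 0.512
finger_force: 40.8
```

```bash
python3 - <<'E'
from h import *
go([.4102,.3206,.27],122)
E
```

```text
t 14.75 pos [ 0.4078 -0.0144  0.2764] q [-0.283 -0.379  2.136 -0.003  1.382 -2.098] yaw 104.0 z [ 0.0019 -0.0036 -1.    ] open 0.512 F [-0.4  0.8 -1.6] 40.836923718452454
delta cm [-8.33 32.45  0.52] rot [-0.0041  0.0004 -0.3143]
```

send_rows:
  series:
    - [[-0.5, 1.8, 0, 0, 0, 0, -1], [-0.9, 3.5, 0, 0, 0, 0, -1], [-1.1, 4.4, 0, 0, 0, 0, -1], [-1.2, 4.6, 0, 0, 0, 0, -1], [-1.2, 4.6, 0, 0, 0, 0, -1], [-1.2, 4.6, 0, 0, 0, 0, -1], [-1.1, 4.4, 0, 0, 0, 0, -1], [-0.8, 3.0, 0, -0.004, 0, -0.1, -1], [-0.3, 1.5, 0, 0, 0, -0.12, -1], [0, 0, 0, 0, 0, -0.094, -1]]

```text
time: 16.0
eef_pos: [0.4068, 0.3204, 0.2715]
tcp_rot: [-0.278, 0.961, -0.0, -0.003]
contact_force: [0.7, 0.3, -1.0]
opening: 0.511
finger_force: 41.0
```

send_rows:
  series:
    - [[0, 0, 0, 0, 0, 0, -1], [0, 0, 0, 0, 0, 0, -1]]

```text
time: 16.25
eef_pos: [0.4078, 0.3194, 0.2734]
tcp_rot: [-0.275, 0.962, -0.0, -0.001]
contact_force: [-0.8, 1.1, -0.7]
opening: 0.514
finger_force: 41.0
```

```bash
python3 - <<'E'
from h import *
go([.4102,.3206,.0805],122)
E
```

```text
t 16.25 pos [0.4078 0.3194 0.2734] q [ 4.680e-01 -9.400e-02  1.910e+00  1.000e-03  1.329e+00 -1.659e+00] yaw 121.9 z [-2.7e-03 -8.0e-04 -1.0e+00] open 0.514 F [-0.8  1.1 -0.7] 40.96102774143219
delta cm [-0.32 -0.04 19.29] rot [ 0.0007 -0.0028 -0.0019]
```

send_rows:
  series:
    - [[-0.3, 0, 2, 0, -0.002, 0, -1], [0, 0, 4, 0, 0, 0, -1], [0, 0, 4, 0, 0, 0, -1], [0, 0, 3.5, 0, 0, 0, -1], [0, 0, 2.5, 0, 0, 0, -1], [0, 0, 1.2, 0, 0, 0, -1], [0, 0, 0.6, 0, 0, 0, -1], [0, 0, 0.4, 0, 0, 0, -1], [0, 0, 0, 0, 0, 0, -1], [0, 0, 0, 0, 0, 0, -1]]

```text
time: 17.5
eef_pos: [0.4116, 0.322, 0.0939]
tcp_rot: [-0.276, 0.961, 0.001, 0.002]
contact_force: [-0.1, 0.2, -0.5]
opening: 0.509
finger_force: 41.0
```

```bash
python3 - <<'E'
from h import *
go([.4102,.3206,.0805],122)
E
```

```text
t 17.5 pos [0.4116 0.322  0.0939] q [ 4.690e-01  1.110e-01  2.054e+00  1.000e-03  9.730e-01 -1.660e+00] yaw 122.0 z [ 0.0028  0.0021 -1.    ] open 0.509 F [-0.1  0.2 -0.5] 40.97817599773407
delta cm [ 0.2  -0.04  1.33] rot [ 0.0003  0.0035 -0.0003]
```

send_rows:
  series:
    - [[0.2, 0, 0.4, 0, 0.003, 0, -1], [0, 0, 0.4, 0, 0, 0, -1], [0, 0, 0.2, 0, 0, 0, -1], [0, 0, 0.15, 0, 0, 0, -1], [0, 0, 0, 0, 0, 0, -1], [0, 0, 0, 0, 0, 0, -1], [0, 0, 0, 0, 0, 0, -1]]

```text
time: 18.38
eef_pos: [0.4095, 0.3207, 0.0816]
tcp_rot: [-0.275, 0.961, 0.0, -0.0]
contact_force: [-1.7, -0.1, -1.3]
opening: 0.517
finger_force: 41.1
```

send_rows:
  series:
    - [[0, 0, 0.1, 0, 0, 0, -1], [0, 0, 0.1, 0, 0, 0, -1], [0, 0, 0, 0, 0, 0, -1], [0, 0, 0, 0, 0, 0, -1]]

```text
time: 18.88
eef_pos: [0.4104, 0.3212, 0.0812]
tcp_rot: [-0.276, 0.961, 0.0, 0.0]
contact_force: [-0.3, -0.3, 6.1]
opening: 0.509
finger_force: 41.6
```

Contact. Release and rise.

send_rows:
  series:
    - [[0, 0, 0, 0, 0, 0, 0.15], [0, 0, 0, 0, 0, 0, 0.35], [0, 0, 0, 0, 0, 0, 0.6], [0, 0, 0, 0, 0, 0, 0.6], [0, 0, -2, 0, 0, 0, 0.6], [0, 0, -4, 0, 0, 0, 0.6], [0, 0, -5, 0, 0, 0, 0.6], [0, 0, -5, 0, 0, 0, 0.6], [0, 0, -3, 0, 0, 0, 0.6], [0, 0, 0, 0, 0, 0, 0.6]]

```text
time: 20.12
eef_pos: [0.411, 0.3214, 0.2728]
tcp_rot: [-0.276, 0.961, 0.001, 0.003]
contact_force: [0.6, 0.2, 0.1]
opening: 0.802
finger_force: 0.0
```

```bash
python3 - <<'E'
from h import *
import cv2
go([.4645,.3545,.26],32)
cv2.imwrite("pics/g7.png",cv2.resize(cam("side")["img"][150:310,300:460,::-1],(600,600),interpolation=cv2.INTER_CUBIC))
E
```

```text
t 20.125 pos [0.411  0.3214 0.2728] q [ 0.469 -0.09   1.907  0.     1.319 -1.66 ] yaw 122.0 z [ 0.0048  0.0029 -1.    ] open 0.802 F [0.6 0.2 0.1] 0.0
delta cm [-6.29 -0.02  1.32] rot [0.0043 0.0045 1.5705]
```

View pics/g7.png

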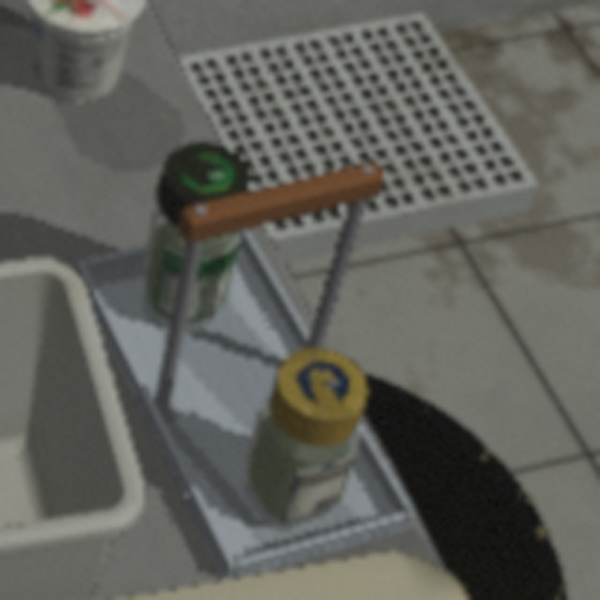

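send_rows:
  series:
    - [[-2, 0, 0, 0.004, 0.004, 0, 0.6], [-2.8, 0, 0, 0, 0, 0, 0.6], [-1.5, 0, 0, 0, 0, 0.1588, 0.6], [0, 0, 0, 0, 0, 0.1588, 0.6], [0, 0, 0, 0, 0, 0.1588, 0.6], [0, 0, 0, 0, 0, 0.1588, 0.6], [0, 0, 0, 0, 0, 0.1588, 0.6], [0, 0, 0, 0, 0, 0.1588, 0.6], [0, 0, 0, 0, 0, 0.1588, 0.6], [0, 0, 0, 0, 0, 0.1588, 0.6]]

```text
time: 21.42
eef_pos: [0.462, 0.3535, 0.266]
tcp_rot: [0.351, 0.936, -0.005, -0.002]
contact_force: [0.6, -0.2, -0.4]
opening: 0.799
finger_force: 0.0
```

send_rows:
  series:
    - [[0, 0, 0, 0, 0, 0.1588, 0.6], [0, 0, 0, 0, 0, 0.1588, 0.6], [0, 0, 0, 0, 0, 0, 0.6], [0, 0, 0, 0, 0, 0, 0.6]]

```text
time: 21.92
eef_pos: [0.4626, 0.3538, 0.2677]
tcp_rot: [0.491, 0.871, -0.004, -0.0]
contact_force: [-0.4, 0.4, 0.1]
opening: 0.798
finger_force: 0.0
```

```bash
python3 - <<'E'
from h import *
go([.4645,.3545,.135],31)
E
```

```text
t 21.925 pos [0.4626 0.3538 0.2677] q [ 0.48   0.061  1.767 -0.004  1.321 -0.062] yaw 31.1 z [-0.0046 -0.0068 -1.    ] open 0.798 F [-0.4  0.4  0.1] 0.0
delta cm [1.000e-02 3.000e-01 1.327e+01] rot [-0.0075  0.0035  0.0022]
```

send_rows:
  series:
    - [[0, 0.3, 1.5, -0.0075, 0.0035, 0.002, 0.6], [0, 0, 3, 0, 0, 0, 0.6], [0, 0, 3.5, 0, 0, 0, 0.6], [0, 0, 2.5, 0, 0, 0, 0.6], [0, 0, 1.5, 0, 0, 0, 0.6], [0, 0, 0.9, 0, 0, 0, 0.6], [0, 0, 0.2, 0, 0, 0, 0.6], [0, 0, 0, 0, 0, 0, 0.6], [0, 0, 0, 0, 0, 0, 0.6]]

```text
time: 23.05
eef_pos: [0.4665, 0.356, 0.1394]
tcp_rot: [0.493, 0.87, 0.002, 0.001]
contact_force: [0.0, 0.7, 0.4]
opening: 0.802
finger_force: 0.0
```

```bash
python3 - <<'E'
from h import *
go([.4645,.3545,.135],31)
E
```

```text
t 23.05 pos [0.4665 0.356  0.1394] q [ 0.479  0.184  1.876 -0.     1.077 -0.06 ] yaw 30.9 z [ 0.004   0.0021 -1.    ] open 0.802 F [0.  0.7 0.4] 0.0
delta cm [-0.02 -0.25  0.44] rot [ 0.0045  0.0003 -0.0019]
```

send_rows:
  series:
    - [[0, -0.2, 0.4, 0.0045, 0, -0.002, 0.2], [0, 0, 0, 0, 0, 0, -0.1], [0, 0, 0, 0, 0, 0, -0.3], [0, 0, 0, 0, 0, 0, -0.4], [0, 0, 0, 0, 0, 0, -0.48]]
  force: 20

```text
time: 23.68
eef_pos: [0.4642, 0.3546, 0.1344]
tcp_rot: [0.492, 0.87, -0.001, -0.0]
contact_force: [-0.7, -0.4, 0.1]
opening: 0.254
finger_force: 0.0
```

```bash
python3 - <<'E'
from h import *
go([.4645,.3545,.135],31)
E
```

```text
t 23.675 pos [0.4642 0.3546 0.1344] q [ 0.479  0.188  1.881 -0.     1.074 -0.062] yaw 31.0 z [-0.0015 -0.0011 -1.    ] open 0.254 F [-0.7 -0.4  0.1] 0.0
delta cm [-0.03  0.02 -0.06] rot [-0.0018  0.0001 -0.    ]
```

send_rows:
  series:
    - [[0, 0, 0, 0, 0, 0, -0.58], [0, 0, 0, 0, 0, 0, -0.64], [0, 0, 0, 0, 0, 0, -0.68], [0, 0, 0, 0, 0, 0, -0.72]]

```text
time: 24.18
eef_pos: [0.4639, 0.3545, 0.1342]
tcp_rot: [0.492, 0.87, -0.001, -0.001]
contact_force: [-1.4, -0.3, 1.0]
opening: 0.144
finger_force: 10.2
```

send_rows:
  series:
    - [[0, 0, 0, 0, 0, 0, -1], [0, 0, 0, 0, 0, 0, -1], [0, 0, 0, 0, 0, 0, -1], [0, 0, 0, 0, 0, 0, -1]]
  force: 90

```text
time: 24.68
eef_pos: [0.4641, 0.3546, 0.1345]
tcp_rot: [0.493, 0.87, -0.001, -0.001]
contact_force: [-1.6, -0.7, 2.7]
opening: 0.122
finger_force: 88.3
```

```bash
python3 - <<'E'
from h import *
go([.4639,.3545,.135],31)
print(ctrl.get_state()["wrist_torque"])
E
```

```text
t 24.675 pos [0.4641 0.3546 0.1345] q [ 0.479  0.188  1.881 -0.     1.075 -0.062] yaw 31.0 z [-0.0018 -0.0011 -1.    ] open 0.122 F [-1.6 -0.7  2.7] 88.32479238510132
delta cm [ 0.   -0.03 -0.05] rot [-0.0021  0.     -0.0003]
[-0.21232116  0.33300444 -0.11718773]
```

Lift slowly.

send_rows:
  series:
    - [[0, 0, -0.3, 0, 0, 0, -1], [0, 0, -0.6, 0, 0, 0, -1], [0, 0, -0.6, 0, 0, 0, -1], [0, 0, -0.5, 0, 0, 0, -1], [0, 0, 0, 0, 0, 0, -1], [0, 0, 0, 0, 0, 0, -1]]

```text
time: 25.42
eef_pos: [0.4641, 0.3546, 0.1542]
tcp_rot: [0.492, 0.87, -0.001, -0.0]
contact_force: [-0.5, -0.3, -5.6]
opening: 0.125
finger_force: 87.4
```

```bash
python3 - <<'E'
from h import *
import cv2
go([.4639,.3545,.255],31)
print(ctrl.get_state()["wrist_torque"])
E
```

```text
t 25.425 pos [0.4641 0.3546 0.1542] q [ 0.479  0.165  1.868 -0.     1.111 -0.062] yaw 31.0 z [-0.0017 -0.0012 -1.    ] open 0.125 F [-0.5 -0.3 -5.6] 87.38116264343262
delta cm [  0.    -0.04 -10.08] rot [-0.0021  0.0001 -0.    ]
[ 0.00564324  0.02659964 -0.0172751 ]
```

send_rows:
  series:
    - [[0, 0, -0.4, 0, 0, 0, -1], [0, 0, -0.9, 0, 0, 0, -1], [0, 0, -1.4, 0, 0, 0, -1], [0, 0, -1.7, 0, 0, 0, -1], [0, 0, -1.8, 0, 0, 0, -1], [0, 0, -1.7, 0, 0, 0, -1], [0, 0, -1.2, 0, 0, 0, -1], [0, 0, -0.7, 0, 0, 0, -1], [0, 0, -0.3, 0, 0, 0, -1], [0, 0, 0, 0, 0, 0, -1]]

```text
time: 26.68
eef_pos: [0.4642, 0.3547, 0.2549]
tcp_rot: [0.492, 0.87, -0.001, -0.001]
contact_force: [0.3, -0.3, -5.1]
opening: 0.124
finger_force: 87.5
```

send_rows:
  series:
    - [[0, 0, 0, 0, 0, 0, -1], [0, 0, 0, 0, 0, 0, -1], [0, 0, 0, 0, 0, 0, -1], [0, 0, 0, 0, 0, 0, -1], [0, 0, 0, 0, 0, 0, -1], [0, 0, 0, 0, 0, 0, -1]]

```text
time: 27.42
eef_pos: [0.4644, 0.3548, 0.2554]
tcp_rot: [0.492, 0.87, -0.001, -0.0]
contact_force: [0.3, 0.4, -4.7]
opening: 0.123
finger_force: 87.4
```

```bash
python3 - <<'E'
from h import *
import cv2
go([.4639,.3545,.255],31)
s=ctrl.get_state();print(s["wrist_torque"],s["dq"].round(4))
# yellow cap centroid vs expectation when carried level
im=cam("side")["img"]
h=cv2.cvtColor(im,cv2.COLOR_RGB2HSV)
m=(cv2.inRange(h,(18,110,70),(32,255,255)));n,l,st,ce=cv2.connectedComponentsWithStats(m)
print([(st[i,4],ce[i].round(1)) for i in range(1,n) if st[i,4]>60], proj("side",np.array([.519,.389,.086+.1205])))
E
```

```text
t 27.425 pos [0.4644 0.3548 0.2554] q [ 0.479  0.071  1.779 -0.     1.294 -0.062] yaw 31.0 z [-0.0015 -0.0011 -1.    ] open 0.123 F [ 0.3  0.4 -4.7] 87.39899039268494
delta cm [ 0.   -0.05  0.04] rot [-0.0019  0.0001 -0.    ]
[0.07006704 0.02728182 0.03231242] [-0.0003  0.0012 -0.001   0.0004 -0.0005  0.0018]
[(np.int32(117), array([108.6, 157.9])), (np.int32(193), array([ 74.4, 187.8])), (np.int32(411), array([400. , 210.8]))] [396.78388622 211.63574786]
```

```bash
python3 -c "
from plant import ctrl
print(ctrl.sign_off())"
```

```text
the job is handed in; nothing more can be done
None
```

The job is handed in at about 27 s: both jars were set down and released in the caddy, and the arm is holding it steady by the handle about 12 cm up; by the last readings it is level, the salt shaker and garlic were left alone, and my 10 pictures were used up before the lift, so I checked the raised caddy by force and the jar 1 cap position only.

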